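# Change the drums of a clockwork pollen sampler and wind it

## Robot

A 6-joint arm with a two-finger parallel gripper is mounted at the origin on the work surface. World frame = base frame: x ahead of the robot, y to its left, z up, the work surface at z = 0. Lengths are in m, angles in rad, forces in N, time in s.
With the tool pointing down it reaches from about 0.3 to 0.775 m from the base axis. Payload 14.6 kg.
Tool frame: the origin (TCP) lies on the front face of the gripper's body, between the roots of the fingers; the fingertips stand 97 mm ahead of it and the grasp point (between the pads) lies 78 mm ahead of it; z points along the fingers, x is the direction in which the jaws open and shut, and the axes are right-handed (so a half turn about z gives the same grasp; the last joint's range is limited). The gripper opens to 94 mm and grips with 3 to 60 N. Pads are 16 mm wide; open, the fingers measure 119 mm over their backs; the gripper's body (75 mm by 177 mm) begins 78 mm behind the grasp point.
Start: joints at [-1.197, 0.3, 1.521, -0, 1.321, -0.067], TCP at [0.235, -0.497, 0.303] pointing down, gripper open.
Joint ranges: [-3.03, 3.03], [-0.79, 2.21], [0.23, 2.52], [-1.04, 4.18], [0, 3.07], [-2.55, 2.55]. Speed limits (rad/s): [2.22, 2.22, 2.57, 3.14, 3.14, 3.14].

## Interface

Orientations are given as [roll, pitch, yaw] about the fixed x, y, z axes, in that order (R = Rz(yaw) Ry(pitch) Rx(roll)).
In Python, from station import sensors, camera, ctrl gives the robot as it stands.
- The arm moves only by the tool move_arm, never from a script. Its argument "rows" is text: rows parted by semicolons, each of 6 numbers parted by spaces: the shift along the tool's x, y, z in mm, then the turn, a rotation vector about the tool's x, y, z in rad. In form: x y z wx wy wz; .... A call has 1 to 20 rows; each row shifts and turns the pose as measured when the row begins, along the tool's axes as they then stand; what a row does not reach is not made up. A row lasts 1/8 s, in which the tool goes at most 62.5 mm and 10.7 degrees, less where a joint would pass 70% of its speed; a pose out of reach is approached as far as the arm can. A call with a gripper value outside its range is refused whole. "grip" is the opening, from -1 (shut) to 1 (fully open), set as the call begins (left out, the last holds). The fingers move at their own pace and stop on an object; "newtons" is the grip in N (left out, the last holds). Time passes only in rows, so rows that do not move let the fingers close. It gives the time, the measured TCP pose, the force and the opening at its end, in the units of the state.
- sensors.get_obs(): the state, without advancing time (a new reading comes with each control period).
- camera(name): name is "scene" or "top" or "wrist"; returns a dict with "color" (420x560x3 uint8, blue, green, red), "z_map" (420x560 float32, m along the optical axis (not along the pixel's ray), 0 where there is no reading), "mtx" (3x3 intrinsics, pixels), "distortion" ([k1, k2, p1, p2, k3] as OpenCV has them; the pictures are not rectified), "position" and "attitude" of the camera in the world; the wrist camera has in their place "hand_eye" (4x4, takes a point from camera to tool coordinates, whose origin is the TCP and whose axes are the tool frame's). Camera axes: x right, y down, z forward; pixel columns grow to the right and rows downward; lengths in m; the calibration is good to about 2 mm. A picture is of the moment at which its call begins: read the wrist's pose just before it.
- ctrl.hand_in(): hands the job in, once; it reports no verdict.
The state is a dict: "time_s": time; "qpos": joint angles; "joint_vel": joint speeds; "tau": joint torques, N m; "ee_pos": TCP position; "eef_rot": TCP orientation; "force": force on the tool from outside, world axes, zero at the start; "moment": the same for the moment, N m; "grip_width": finger opening in m.
Only numpy, scipy, OpenCV 4.12 (cv2) and the standard library are available. Lean on these libraries where they do the work, as an engineer would, in place of code of your own. Each camera call takes 0.05 s, during which the arm holds its last target.

## Task

The clockwork pollen sampler on the bench needs its drums changed: stand every spent drum (amber tape) upright in the blue tray, and mount every fresh drum (white tape) upright on a spindle of its own, pushed fully down so that it sits on the sampler's top. Once all the drums are in place, wind the brass key clockwise, a part turn at a time, until the pointer stands in the green part of the dial. Leave the beaker, the well plate and the jar where they stand.

Things in the scene. Friction and masses are not known exactly. Their poses are not given: they have to be found in the camera images.
- sampler: pollen sampler, fixed: cream box 170 mm (x) by 420 mm (y), top 45 mm above the bench. On it, along its own y: spindles 0, 1, 2 at y = -155, -60, 35 mm (x = -15 mm), each with a fixed grey intake block at x = 50 mm (12 by 30 mm, 34 mm high, clear of a mounted drum); dial and key at y = 145 mm, x = -5 mm. Origin: centre of its underside
- spindle0 (a point): foot of a steel spindle, on the sampler's top, where the underside of a mounted drum comes to rest; the spindle is 12 mm thick, rises 50 mm from here and is pointed over its last 12 mm. Spindles are 95 mm apart; z up
- spindle1 (a point): foot of a steel spindle, on the sampler's top, where the underside of a mounted drum comes to rest; the spindle is 12 mm thick, rises 50 mm from here and is pointed over its last 12 mm. Spindles are 95 mm apart; z up
- spindle2 (a point): foot of a steel spindle, on the sampler's top, where the underside of a mounted drum comes to rest; the spindle is 12 mm thick, rises 50 mm from here and is pointed over its last 12 mm. Spindles are 95 mm apart; z up
- key (a joint): winding angle, 0 (run down) to 9.5 rad (stop), starts at 0 to 1; grows clockwise seen from above. The spring stiffens as it winds (0.12 to 0.18 N m); the key stays where it is let go. A black pointer under the key, geared to it, turns clockwise by half the key's angle over a dial: red up to key angle 4.4, yellow up to 8.2, then green
- key_grip (a point): centre of the brass key's flat bow, on the upright turning axis, 91 mm above the bench. The bow is an upright plate 56 mm wide (along this point's x), 9 mm thick (along y) and 32 mm high, its top 16 mm above this point; under it is a 12 mm stem. Grip it across its thickness from above
- fresh0: grey drum (flanged spool, about 140 g): barrel 70 mm across and 40 mm high with white tape (a ring of that colour on its top too); above it a neck to grip, 32 mm across, 28 mm high (68 mm in all); 18 mm bore right through. Origin: centre of its underside; z up along the bore. Leaning on its rim by under 45 deg it falls back upright. Fresh; starts standing on the bench. May be absent.
- fresh1: grey drum (flanged spool, about 140 g): barrel 70 mm across and 40 mm high with white tape (a ring of that colour on its top too); above it a neck to grip, 32 mm across, 28 mm high (68 mm in all); 18 mm bore right through. Origin: centre of its underside; z up along the bore. Leaning on its rim by under 45 deg it falls back upright. Fresh; starts standing on the bench. May be absent.
- fresh2: grey drum (flanged spool, about 140 g): barrel 70 mm across and 40 mm high with white tape (a ring of that colour on its top too); above it a neck to grip, 32 mm across, 28 mm high (68 mm in all); 18 mm bore right through. Origin: centre of its underside; z up along the bore. Leaning on its rim by under 45 deg it falls back upright. Fresh; starts standing on the bench. May be absent.
- spent0: grey drum (flanged spool, about 140 g): barrel 70 mm across and 40 mm high with amber tape (a ring of that colour on its top too); above it a neck to grip, 32 mm across, 28 mm high (68 mm in all); 18 mm bore right through. Origin: centre of its underside; z up along the bore. Leaning on its rim by under 45 deg it falls back upright. Spent; starts mounted on one of the spindles. May be absent.
- spent1: grey drum (flanged spool, about 140 g): barrel 70 mm across and 40 mm high with amber tape (a ring of that colour on its top too); above it a neck to grip, 32 mm across, 28 mm high (68 mm in all); 18 mm bore right through. Origin: centre of its underside; z up along the bore. Leaning on its rim by under 45 deg it falls back upright. Spent; starts mounted on one of the spindles. May be absent.
- spent2: grey drum (flanged spool, about 140 g): barrel 70 mm across and 40 mm high with amber tape (a ring of that colour on its top too); above it a neck to grip, 32 mm across, 28 mm high (68 mm in all); 18 mm bore right through. Origin: centre of its underside; z up along the bore. Leaning on its rim by under 45 deg it falls back upright. Spent; starts mounted on one of the spindles. May be absent.
- tray: open blue plastic tray for the spent drums, fixed to the bench: 210 mm (x) by 105 mm (y) outside, 22 mm high, walls and floor 4 mm thick, so two drums stand side by side along its x. Origin: centre of its underside, on the bench
- beaker: glass beaker, 64 mm across, 70 mm high, a bystander. Origin: centre of its underside
- wellplate: clear multi-well plate 85 by 127 by 18 mm, a bystander. Origin: centre of its underside
- jar: lidded jar, 54 mm across, 70 mm high, a bystander. Origin: centre of its underside

How it is judged:
On the way, in this order (a step that is already met when the one before it is completed fails the run):
1. every spent drum stands in the tray and every fresh drum is home on a spindle (x of spent0 in the frame of tray between -0.085 and 0.085 m and y of spent0 in the frame of tray between -0.03 and 0.03 m and z of each of spent0, spent1, spent2 in the frame of tray below 0.012 m and angle between each of spent0, spent1, spent2, fresh0, fresh1, fresh2's own z axis and vertical below 0.12 rad and x of spent1 in the frame of tray between -0.085 and 0.085 m and y of spent1 in the frame of tray between -0.03 and 0.03 m and x of spent2 in the frame of tray between -0.085 and 0.085 m and y of spent2 in the frame of tray between -0.03 and 0.03 m and (horizontal distance between fresh0 and spindle0 below 0.007 m or horizontal distance between fresh0 and spindle1 below 0.007 m or horizontal distance between fresh0 and spindle2 below 0.007 m) and z of fresh0 in the frame of spindle0 between -0.006 and 0.006 m and (horizontal distance between fresh1 and spindle0 below 0.007 m or horizontal distance between fresh1 and spindle1 below 0.007 m or horizontal distance between fresh1 and spindle2 below 0.007 m) and z of fresh1 in the frame of spindle0 between -0.006 and 0.006 m and (horizontal distance between fresh2 and spindle0 below 0.007 m or horizontal distance between fresh2 and spindle1 below 0.007 m or horizontal distance between fresh2 and spindle2 below 0.007 m) and z of fresh2 in the frame of spindle0 between -0.006 and 0.006 m), for 0.2 s.
2. the key is wound into the green (value of joint key above 8.1 rad), for 0.2 s.
At the end, for the whole second after the job is handed in: every spent drum stands upright (within 0.12 rad) inside the tray on its floor, every fresh drum is upright on a spindle (axis within 7 mm, underside within 6 mm of the sampler's top), the key stands at 8.1 rad or more, and the drums are at rest (all of step 1 and value of joint key above 8.1 rad and linear speed of each of fresh0, fresh1, fresh2, spent0, spent1, spent2 below 0.02 m/s); the robot touches nothing.
It fails at once if the beaker is moved more than 25 mm (distance of beaker from where it was at the start of the episode above 0.025 m).
It fails at once if the well plate is moved more than 25 mm (distance of wellplate from where it was at the start of the episode above 0.025 m).
It fails at once if the jar is moved more than 25 mm (distance of jar from where it was at the start of the episode above 0.025 m).
Of spent0, spent1, spent2 only 1 to 2 are there at a start; the rules pass over those that are not, and their reading is None.
Of fresh0, fresh1, fresh2 only 2 to 3 are there at a start; the rules pass over those that are not, and their reading is None.
At some moment in a run one of fresh0, fresh1, fresh2 may be knocked a few centimetres aside while the robot is not near it.
Once in a run the grip may slacken for a moment while it holds something.
It also fails if it takes over 210 s, if anything falls off the work surface, if the arm or the gripper's body presses on something with over 40 N, if the wrist force passes 120 N, or if a joint passes its speed limit or range.

## Working session

There is one attempt and no reset: what is moved stays moved. The work goes in short steps, Python scripts to look and compute and a tool call to move; the robot and the scene stay as the last step left them, time stands still between calls to the robot, and variables do not carry over. Pictures are saved under pics/ and viewed, and the job is handed in when it is done.

Besides the shell and the picture viewer there is one more tool, called as a command line: name --argument value ..., lists and objects as JSON in quotes. move_arm: Moves the arm, as the interface text tells. Its arguments: {"type":"object","properties":{"rows":{"type":"string"},"grip":{"type":"number"},"newtons":{"type":"number"}},"required":["rows"]}

```bash
ls; mkdir -p pics
cat > h.py <<'E'
import numpy as np, cv2
from station import sensors, camera, ctrl
from scipy.spatial.transform import Rotation as R
def snap(n,f):
    o=sensors.get_obs(); c=camera(n); cv2.imwrite(f'pics/{f}.png',c['color'])
    np.savez(f'pics/{f}.npz',**{k:np.array(v) for k,v in c.items()},ee=o['ee_pos'],rot=o['eef_rot'])
    return o,c
E
python3 - <<'E'
from h import *
for n in('scene','top','wrist'):
    o,c=snap(n,n+'0')
    print(n,c['mtx'],c['distortion'],c.get('position'),c.get('attitude'),c.get('hand_eye'))
print(o)
E
```

```text
pics
scene [[454.15357883   0.         278.26019904]
 [  0.         454.15357883 205.91410304]
 [  0.           0.           1.        ]] [-0.10545424  0.          0.          0.          0.        ] [1.25306711 0.58908979 0.68850251] [-2.18865559e+00 -3.74914154e-04  2.21792920e+00] None
top [[463.16258392   0.         277.75844153]
 [  0.         463.16258392 199.5221201 ]
 [  0.           0.           1.        ]] [0.02741598 0.         0.         0.         0.        ] [0.42976463 0.05965342 1.38054007] [-3.02825592  0.01398538 -1.57306337] None
wrist [[291.14587902   0.         276.94414575]
 [  0.         291.14587902 207.73471434]
 [  0.           0.           1.        ]] [0.01577724 0.         0.         0.         0.        ] None None [[ 9.99999326e-01  7.13126659e-04  9.15943145e-04  5.68715277e-04]
 [-9.17022932e-04  9.69100415e-01  2.46664844e-01 -6.98949682e-02]
 [-7.11737605e-04 -2.46665518e-01  9.69100416e-01 -8.15182412e-02]
 [ 0.00000000e+00  0.00000000e+00  0.00000000e+00  1.00000000e+00]]
{'time_s': 0.1, 'qpos': array([-1.19659601e+00,  3.00391398e-01,  1.52152840e+00, -1.26207013e-05,
        1.32069483e+00, -6.65451409e-02]), 'joint_vel': array([-0.00054924, -0.00282182, -0.00179565,  0.00168658,  0.00084373,
       -0.00073601]), 'tau': array([ 8.81064898e-04, -5.32647300e+01, -3.53285944e+01,  7.09631760e-02,
        2.34824186e-02, -3.24233440e-05]), 'ee_pos': array([ 0.23460925, -0.49729793,  0.30215228]), 'eef_rot': array([-3.14153689e+00,  1.02051966e-03, -1.13004772e+00]), 'force': array([-0.0126058 , -0.30149451, -0.29059323]), 'moment': array([ 0.0534361 ,  0.01271642, -0.02640182]), 'grip_width': 0.09396944052933301}
```

View pics/top0.png

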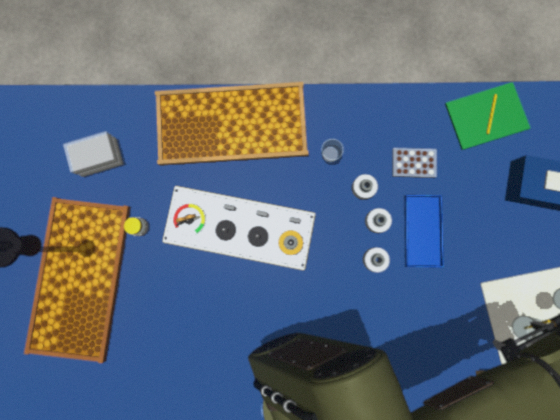

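View pics/scene0.png

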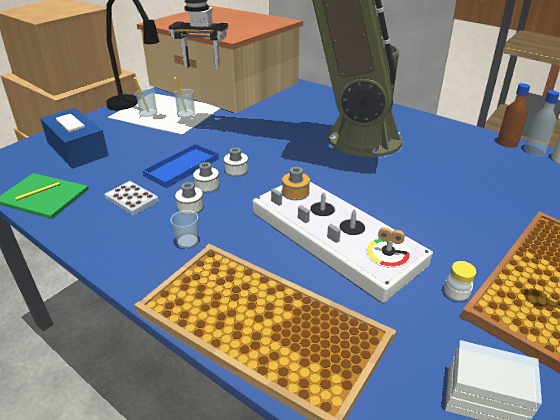

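```bash
cat >> h.py <<'E'
def cam_pose(d):
    if 'position' in d: return R.from_euler('xyz',d['attitude']).as_matrix(),np.array(d['position'])
    T=R.from_euler('xyz',d['rot']).as_matrix(); H=d['hand_eye']
    return T@H[:3,:3], T@H[:3,3]+d['ee']
def load(f):
    return dict(np.load(f'pics/{f}.npz'))
def cast(d,uv,z):
    uv=np.array(uv,float).reshape(-1,1,2); n=cv2.undistortPoints(uv,d['mtx'],d['distortion'])[:,0]
    Rm,p=cam_pose(d); r=np.c_[n,np.ones(len(n))]@Rm.T
    return p+r*((z-p[2])/r[:,2])[:,None]
def proj(d,P):
    Rm,p=cam_pose(d); P=np.atleast_2d(P)
    c=(P-p)@Rm
    return cv2.projectPoints(c,np.zeros(3),np.zeros(3),d['mtx'],d['distortion'])[0][:,0]
def depthpt(d,u,v):
    z=d['z_map'][int(round(v)),int(round(u))]
    n=cv2.undistortPoints(np.array([[[u,v]]],float),d['mtx'],d['distortion'])[0,0]
    Rm,p=cam_pose(d); return p+Rm@(np.array([n[0],n[1],1])*z)
E
python3 - <<'E'
from h import *
d=load('top0')
c=cv2.resize(d['color'][150:290,150:290],None,fx=5,fy=4.2,interpolation=cv2.INTER_CUBIC);cv2.imwrite('pics/t_a.png',c)
c=cv2.resize(d['color'][120:280,310:460],None,fx=4,fy=3.7,interpolation=cv2.INTER_CUBIC);
c=cv2.resize(d['color'][120:270,310:460],None,fx=4,fy=4,interpolation=cv2.INTER_CUBIC);cv2.imwrite('pics/t_b.png',c)
for u,v in((100,300),(423,231),(250,185),(291,236),(378,218)): print(u,v,depthpt(d,u,v))
hsv=cv2.cvtColor(d['color'],cv2.COLOR_BGR2HSV)
def comps(m,lo=25,roi=None):
    n,l,s,ce=cv2.connectedComponentsWithStats(m.astype('uint8'))
    return [(s[i],ce[i]) for i in range(1,n) if s[i,4]>=lo]
h,s,v=[hsv[...,i].astype(int) for i in range(3)]
white=(s<60)&(v>190)
for a in comps(white): print('white',a[0],a[1].round(1))
blue=(h>105)&(h<120)&(s>200)&(v>120)
for a in comps(blue,60): print('blue',a[0],a[1].round(1))
am=(h>12)&(h<25)&(s>150)&(v>150)
for a in comps(am,150): print('amb',a[0],a[1].round(1))
E
```

```text
100 300 [0.29489774 0.59174976 0.02071019]
423 231 [ 0.49133822 -0.34844851  0.00709468]
250 185 [0.63083306 0.16190341 0.00336985]
291 236 [0.47471343 0.04075604 0.08616653]
378 218 [ 0.52960772 -0.21688863  0.01235823]
white [  64  133   48   38 1151] [ 87.5 151. ]
white [409 149   6   7  31] [411.6 152.4]
white [425 149  11   8  45] [431.4 152.1]
white [396 162   6   6  28] [398.8 164.4]
white [416 163   5   5  25] [418. 165.]
white [429 170   7   6  32] [432. 172.]
white [546 171  14  20 221] [553.1 180.5]
white [354 175  23  22 258] [365.1 185.6]
white [ 163  187  151   83 6167] [238.2 227.1]
white [178 208  22  10 127] [187.9 212. ]
white [368 209  24  23 276] [379.1 219.9]
white [365 248  24  24 284] [377.  259.5]
white [ 482  268   78   52 2293] [524.9 291.9]
white [500 353   5  10  26] [501.8 358.2]
blue [416 196  25  71 579] [432.  229.8]
amb [ 161   86  142   74 6208] [237.8 121.1]
amb [  26  199  101  163 6753] [ 78.  269.2]
amb [280 231  22  23 201] [290.6 242.5]
```

```bash
sleep 0
```

```text
(no output)
```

View pics/t_a.png

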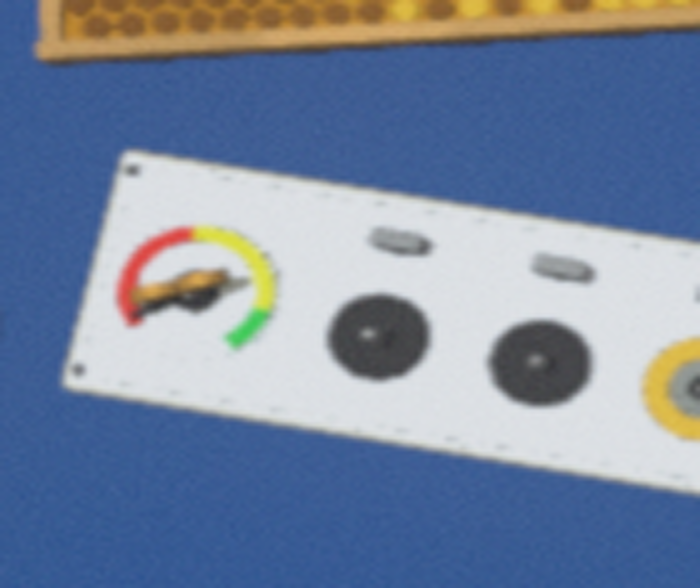

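View pics/t_b.png

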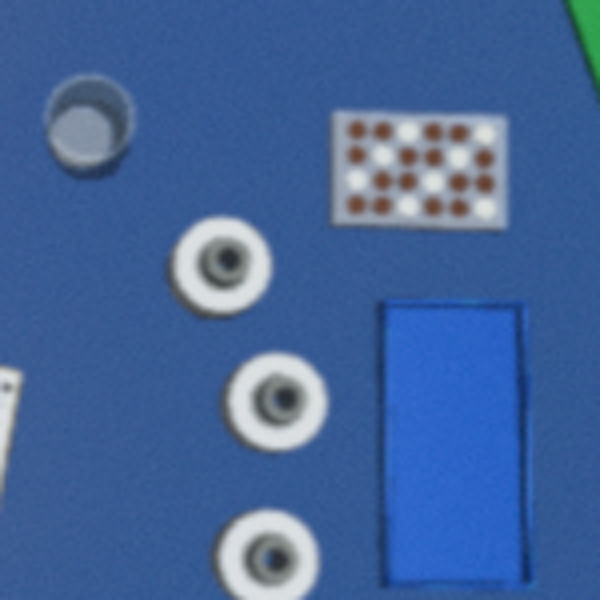

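```bash
cat > m.py <<'E'
from h import *
def meas(f):
    d=load(f); hsv=cv2.cvtColor(d['color'],cv2.COLOR_BGR2HSV); h,s,v=[hsv[...,i].astype(int) for i in range(3)]
    def cs(m,lo,hi):
        cc,_=cv2.findContours(m.astype('uint8'),cv2.RETR_EXTERNAL,cv2.CHAIN_APPROX_NONE)
        return [c for c in cc if lo<cv2.contourArea(c)<hi]
    for nm,m in(('fresh',(s<70)&(v>165)),('spent',(h>12)&(h<28)&(s>130)&(v>130))):
        for c in cs(m,150,900):
            bb=cv2.boundingRect(c)
            P=cast(d,c[:,0].astype(float),0.04)[:,:2]
            (x,y),r=cv2.minEnclosingCircle((P*1000).astype(np.float32))
            P2=cast(d,c[:,0].astype(float),0.085)[:,:2]
            (x2,y2),r2=cv2.minEnclosingCircle((P2*1000).astype(np.float32))
            if 28<r<42 and max(bb[2],bb[3])<1.3*min(bb[2],bb[3]): print(nm,bb,'z.04: %.1f %.1f r%.1f  z.085: %.1f %.1f r%.1f'%(x,y,r,x2,y2,r2))
    for c in cs((s<70)&(v>150),5000,20000):
        P=cast(d,c[:,0].astype(float),0.045)[:,:2]*1000
        print('box',cv2.minAreaRect(P.astype(np.float32)), len(c))
    for c in cs((h>104)&(h<116)&(s>195)&(v>130),1500,5000):
        P=cast(d,c[:,0].astype(float),0.022)[:,:2]*1000
        print('tray',cv2.minAreaRect(P.astype(np.float32)), cv2.boundingRect(c))
if __name__=='__main__':
    import sys; meas(sys.argv[1])
E
python3 m.py top0
python3 - <<'E'
from h import *
d=load('top0'); hsv=cv2.cvtColor(d['color'],cv2.COLOR_BGR2HSV)
for p in((423,231),(423,260),(400,300),(410,240)): print(hsv[p[1],p[0]])
# jar/beaker/wellplate
for n,uv,z in(('beaker',(332,151),.03),('jar',(135,226),.07),('plate',(415,162),.018)): print(n,cast(d,uv,z))
E
```

```text
fresh (365, 247, 25, 26) z.04: 409.0 -204.5 r35.6  z.085: 409.7 -195.6 r34.4
fresh (367, 208, 25, 24) z.04: 522.8 -214.5 r35.3  z.085: 519.7 -205.3 r34.1
fresh (354, 174, 24, 24) z.04: 622.3 -176.9 r35.3  z.085: 615.8 -169.0 r34.1
spent (279, 231, 24, 23) z.04: 458.3 41.6 r33.2  z.085: 457.3 42.2 r32.1
box ((502.0011291503906, 191.600341796875), (420.2405700683594, 170.3916473388672), 78.76301574707031) 394
box ((1058.850830078125, -70.19241333007812), (835.4032592773438, 263.0825500488281), 89.53736877441406) 1514
tray ((492.0216979980469, -344.8612060546875), (101.85492706298828, 209.31222534179688), 89.17709350585938) (406, 195, 37, 73)
[109 196 199]
[109 199 202]
[109 162 148]
[109 198 204]
beaker [[ 0.7276485 -0.0828924  0.03     ]]
jar [[0.50502144 0.48248111 0.07      ]]
plate [[ 0.69544246 -0.32932813  0.018     ]]
```

move_arm --rows "0 0 0 0 0 -0.16; 0 0 0 0 0 -0.16; 0 0 0 0 0 -0.16; 0 0 0 0 0 -0.16; 0 0 0 0 0 -0.16; 0 0 0 0 0 -0.16; 0 0 0 0 0 -0.16; 0 0 0 0 0 0" --grip 1 --newtons 30

```text
time_s: 1.15
ee_pos: [0.2344, -0.4968, 0.3002]
eef_rot: [-3.137, 0.002, 0.025]
force: [0.1, 0.1, 0.2]
grip_width: 0.0943
```

move_arm --rows "20 -50 0 0 0 0.025; 20 -50 0 0 0 0; 20 -50 0 0 0 0; 20 -50 0 0 0 0; 20 -50 0 0 0 0; 20 -50 0 0 0 0; 20 -50 0 0 0 0; 20 -50 0 0 0 0; 20 -50 0 0 0 0; 20 -50 0 0 0 0; 20 -40 0 0 0 0; 0 0 0 0 0 0"

```text
time_s: 2.65
ee_pos: [0.4713, 0.0556, 0.3022]
eef_rot: [-3.136, 0.0, -0.057]
force: [0.5, 0.3, 1.0]
grip_width: 0.0941
```

Run:
```python
from h import *
o,c=snap('wrist','w1'); print(o['ee_pos'],o['eef_rot'],o['time_s'])
```

```text
[0.47126815 0.05561015 0.30221027] [-3.13642146e+00  9.92870161e-05 -5.72434180e-02] 2.65
```

View pics/w1.png

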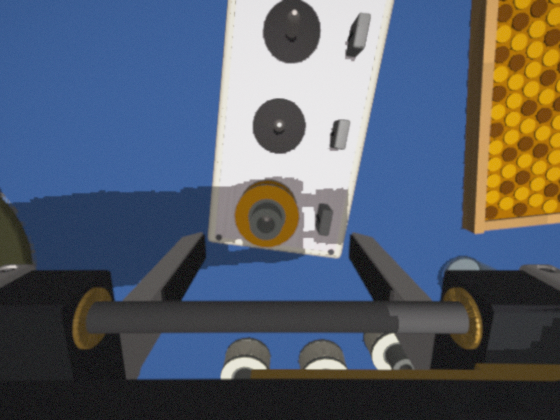

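Run:
```python
from h import *
d=load('w1'); hsv=cv2.cvtColor(d['color'],cv2.COLOR_BGR2HSV); h,s,v=[hsv[...,i].astype(int) for i in range(3)]
m=(h>10)&(h<28)&(s>150)&(v>110); m[:, 400:]=0; m[270:]=0
cc,_=cv2.findContours(m.astype('uint8'),cv2.RETR_EXTERNAL,cv2.CHAIN_APPROX_NONE)
c=max(cc,key=cv2.contourArea)
P=cast(d,c[:,0].astype(float),0.085)[:,:2]*1000
print(cv2.boundingRect(c),cv2.minEnclosingCircle(P.astype(np.float32)), cv2.fitEllipse(P.astype(np.float32)))
print('bore top',cast(d,(265,223),.113)*1000,'tip1',cast(d,(279,126),.095)*1000,'tip2',cast(d,(294,14),.095)*1000)
# sampler corners at z=.045
print(cast(d,[(209,241),(340,257)],.045)*1000)
```

```text
(235, 185, 63, 62) ((458.3773498535156, 41.916969299316406), 34.25625991821289) ((458.3919982910156, 41.97576904296875), (66.06877136230469, 67.35846710205078), 171.33544921875)
bore top [[458.05648623  43.08724047 113.        ]] tip1 [[476.74044295 133.45983885  95.        ]] tip2 [[494.91558147 226.3291304   95.        ]]
[[383.40654314   3.25240748  45.        ]
 [544.72841289 -27.07696624  45.        ]]
```

move_arm --rows "-12.5 14 30 0 0 -0.05; 0 0 40 0 0 0; 0 0 10 0 0 0; 0 0 0 0 0 0"

```text
time_s: 3.2
ee_pos: [0.4565, 0.0385, 0.2218]
eef_rot: [-3.137, -0.002, -0.017]
force: [0.5, -0.2, 0.2]
grip_width: 0.0938
```

move_arm --rows "1.5 -4 18 0 0 0; 0 0 16 0 0 0; 0 0 0 0 0 0; 0 0 0 0 0 0"

```text
time_s: 3.7
ee_pos: [0.4599, 0.0419, 0.1911]
eef_rot: [-3.137, -0.008, -0.02]
force: [-0.1, 0.2, -0.1]
grip_width: 0.0943
```

move_arm --rows "-1 0 4 0 0 0; 0 0 0 0 0 0; 0 0 0 0 0 0; 0 0 0 0 0 0; 0 0 0 0 0 0; 0 0 0 0 0 0" --grip -1 --newtons 25

```text
time_s: 4.45
ee_pos: [0.4592, 0.0419, 0.188]
eef_rot: [-3.137, -0.01, -0.02]
force: [-0.8, 0.4, -0.1]
grip_width: 0.0374
```

move_arm --rows "0 0 0 0 0 0; 0 0 0 0 0 0; 0 0 0 0 0 0"

```text
time_s: 4.82
ee_pos: [0.4592, 0.0419, 0.188]
eef_rot: [-3.137, -0.009, -0.02]
force: [0.1, 0.0, 1.2]
grip_width: 0.0318
```

move_arm --rows "0 0 -15 0 0 0; 0 0 -25 0 0 0; 0 0 -30 0 0 0; 0 0 -20 0 0 0; 0 0 0 0 0 0"

```text
time_s: 5.45
ee_pos: [0.4581, 0.0414, 0.2842]
eef_rot: [-3.137, -0.011, -0.02]
force: [0.5, 0.4, -1.2]
grip_width: 0.0316
```

move_arm --rows "1 30 0 0 0 0; 4 48 0 0 0 0; 4 48 0 0 0 0; 4 48 0 0 0 0; 4 48 0 0 0 0; 4 48 0 0 0 0; 4 48 0 0 0 0; 3 30 0 0 0 0; 0 10 0 0 0 0; 0 0 0 0 0 0; 0 0 0 0 0 0"

```text
time_s: 6.82
ee_pos: [0.4776, -0.326, 0.2757]
eef_rot: [-3.132, -0.004, -0.017]
force: [0.3, -0.4, -0.0]
grip_width: 0.0315
```

Run:
```python
from h import *
o,c=snap('wrist','w2'); print(o['ee_pos'],o['eef_rot'],o['grip_width'])
snap('scene','s2')
```

```text
[ 0.47759899 -0.32597091  0.27574713] [-3.13194082 -0.00363789 -0.01735299] 0.03152956137693903
```

View pics/w2.png

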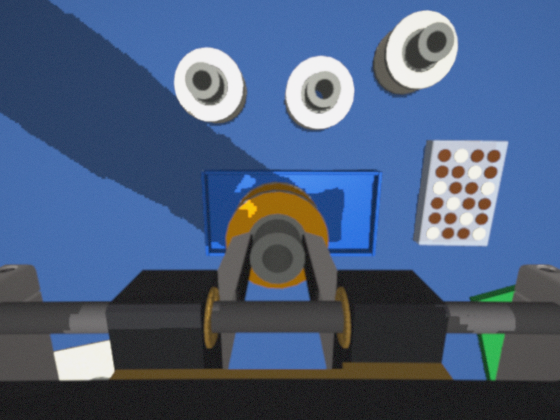

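View pics/s2.png

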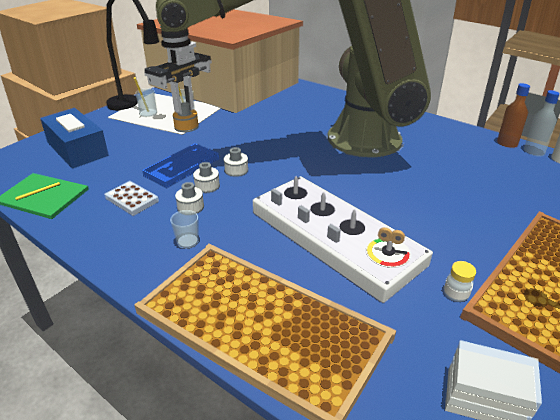

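Run:
```python
from h import *
d=load('w2')
P=cast(d,[(205,170),(381,170),(379,255),(206,254)],.022)*1000; print(P.round(1),P.mean(0))
for uv in((209,84),(320,93),(421,50)): print(cast(d,uv,.04)*1000)
for uv in((202,80),(324,88),(436,41)): print(cast(d,uv,.068)*1000)
```

```text
[[ 395.4 -292.8   22. ]
 [ 597.8 -296.2   22. ]
 [ 602.4 -401.1   22. ]
 [ 388.9 -396.    22. ]] [ 496.14405432 -346.51732423   22.        ]
[[ 410.59857391 -204.0410533    40.        ]]
[[ 523.42243729 -214.32419159   40.        ]]
[[ 622.15984954 -176.63505867   40.        ]]
[[ 410.32341854 -205.17827761   68.        ]]
[[ 523.01975828 -213.77667313   68.        ]]
[[ 621.9614463  -176.73683893   68.        ]]
```

move_arm --rows "13 17 0 0 0 0; 0 0 20 0 0 0; 0 0 35 0 0 0; 0 0 35 0 0 0; 0 0 0 0 0 0; 0 0 0 0 0 0"

```text
time_s: 7.68
ee_pos: [0.493, -0.3395, 0.1875]
eef_rot: [-3.135, -0.008, -0.012]
force: [0.8, 0.4, -0.3]
grip_width: 0.0315
```

move_arm --rows "0 6 20 0 0 0; 0 0 13 0 0 0; 0 0 3 0 0 0; 0 0 0 0 0 0; 0 0 0 0 0 0"

```text
time_s: 8.3
ee_pos: [0.4939, -0.3461, 0.1515]
eef_rot: [-3.137, -0.011, -0.012]
force: [-0.7, 0.3, -0.7]
grip_width: 0.0316
```

move_arm --rows "0 0 3 0 0 0; 0 0 2 0 0 0; 0 0 0 0 0 0"

```text
time_s: 8.68
ee_pos: [0.4942, -0.3462, 0.1472]
eef_rot: [-3.138, -0.012, -0.012]
force: [-0.7, -0.4, 1.1]
grip_width: 0.0319
```

move_arm --rows "0 0 0 0 0 0; 0 0 0 0 0 0; 0 0 0 0 0 0; 0 0 0 0 0 0; 0 0 -20 0 0 0; 0 0 -30 0 0 0; 0 0 -50 0 0 0; 0 0 0 0 0 0" --grip 1

```text
time_s: 9.68
ee_pos: [0.4932, -0.3467, 0.2548]
eef_rot: [-3.14, -0.015, -0.012]
force: [-0.2, -0.5, 0.0]
grip_width: 0.0941
```

```bash
python3 - <<'E'
from h import *
o,c=snap('wrist','w3'); print(o['ee_pos'],o['eef_rot'],o['grip_width'])
snap('top','t3')
E
python3 m.py t3
```

```text
[ 0.49315665 -0.34665959  0.2548409 ] [-3.14022834 -0.01465433 -0.01195857] 0.09405390572089913
fresh (365, 247, 25, 26) z.04: 409.0 -204.2 r35.6  z.085: 409.7 -195.4 r34.4
fresh (367, 208, 25, 24) z.04: 522.8 -214.5 r35.3  z.085: 519.7 -205.3 r34.1
fresh (354, 174, 24, 24) z.04: 622.3 -176.9 r35.3  z.085: 615.8 -169.0 r34.1
box ((242.64126586914062, -623.8111572265625), (256.1528015136719, 224.4490509033203), 10.96346664428711) 314
box ((502.28973388671875, 191.50563049316406), (420.4617004394531, 171.37545776367188), 78.73040008544922) 393
```

View pics/w3.png

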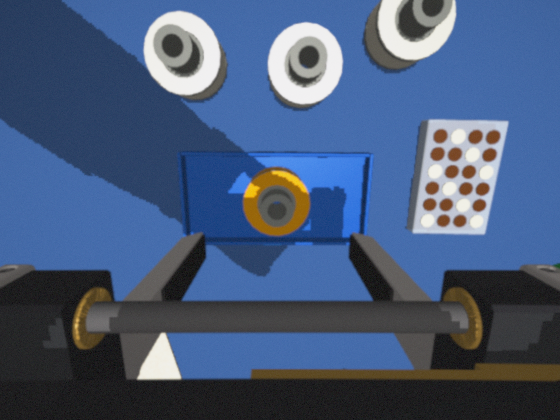

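move_arm --rows "8 -30 0 0 0 0; 12 -45 0 0 0 0; 8 -35 0 0 0 0; 0 -12 0 0 0 0; 0 0 0 0 0 0; 0 0 0 0 0 0"

```text
time_s: 10.52
ee_pos: [0.5207, -0.2221, 0.2471]
eef_rot: [-3.133, -0.002, -0.014]
force: [0.0, -0.4, 0.5]
grip_width: 0.0937
```

```bash
cat > ring.py <<'E'
from h import *
import sys
def ring(f,kind,z,sel=None):
    d=load(f); hsv=cv2.cvtColor(d['color'],cv2.COLOR_BGR2HSV); h,s,v=[hsv[...,i].astype(int) for i in range(3)]
    m=((s<60)&(v>170)) if kind=='fresh' else ((h>10)&(h<28)&(s>150)&(v>110))
    m[262:]=0
    cc,_=cv2.findContours(m.astype('uint8'),cv2.RETR_EXTERNAL,cv2.CHAIN_APPROX_NONE)
    for c in cc:
        if cv2.contourArea(c)<500: continue
        P=cast(d,c[:,0].astype(float),z)[:,:2]*1000
        e=cv2.minEnclosingCircle(P.astype(np.float32))
        if 28<e[1]<42: print(kind,cv2.boundingRect(c),np.round(e[0],1),round(e[1],1))
if __name__=='__main__':
    o,c=snap('wrist',sys.argv[1]); print(o['time_s'],o['ee_pos'].round(4),o['eef_rot'].round(3),o['grip_width'])
    ring(sys.argv[1],sys.argv[2],float(sys.argv[3]))
E
python3 ring.py w4 fresh 0.04
```

```text
10.525 [ 0.5207 -0.2221  0.2471] [-3.133e+00 -2.000e-03 -1.400e-02] 0.09371399412728153
fresh (245, 162, 70, 70) [ 523.  -213.1] 36.4
fresh (132, 157, 70, 68) [ 409.5 -205.4] 35.0
fresh (345, 123, 73, 73) [ 622.3 -175.7] 36.7
```

move_arm --rows "2 -8.5 20 0 0 0; 0 0 30 0 0 0; 0 0 25 0 0 0; 0 0 8 0 0 0; 0 0 0 0 0 0; 0 0 0 0 0 0"

```text
time_s: 11.32
ee_pos: [0.5227, -0.2175, 0.1634]
eef_rot: [-3.134, -0.005, -0.02]
force: [-0.2, 0.8, 0.3]
grip_width: 0.0939
```

move_arm --rows "0.5 -4 14 0 0 0; 0 0 4 0 0 0; 0 0 1 0 0 0; 0 0 0 0 0 0"

```text
time_s: 11.82
ee_pos: [0.5237, -0.2132, 0.1443]
eef_rot: [-3.135, -0.006, -0.02]
force: [0.4, 0.1, -0.0]
grip_width: 0.0939
```

move_arm --rows "0 0 1 0 0 0; 0 0 0 0 0 0; 0 0 0 0 0 0; 0 0 0 0 0 0; 0 0 0 0 0 0; 0 0 0 0 0 0; 0 0 0 0 0 0; 0 0 0 0 0 0; 0 0 0 0 0 0" --grip -1

```text
time_s: 12.95
ee_pos: [0.5239, -0.2134, 0.1438]
eef_rot: [-3.135, -0.007, -0.02]
force: [0.5, -0.5, -0.7]
grip_width: 0.0323
```

move_arm --rows "0 0 -15 0 0 0; 0 0 -30 0 0 0; 0 0 -40 0 0 0; 0 0 -40 0 0 0; 0 0 -15 0 0 0; 0 0 0 0 0 0"

```text
time_s: 13.7
ee_pos: [0.5224, -0.214, 0.2909]
eef_rot: [-3.135, -0.007, -0.02]
force: [-0.1, 0.1, -1.3]
grip_width: 0.0324
```

move_arm --rows "-1 -25 0 0 0 0; -3 -48 0 0 0 0; -3 -48 0 0 0 0; -3 -48 0 0 0 0; -3 -48 0 0 0 0; -3 -48 0 0 0 0; -3 -48 0 0 0 0; -3 -48 0 0 0 0; -3 -40 0 0 0 0; 0 -10 0 0 0 0; 0 0 0 0 0 0; 0 0 0 0 0 0"

```text
time_s: 15.2
ee_pos: [0.5012, 0.2084, 0.275]
eef_rot: [-3.137, 0.019, -0.022]
force: [0.4, -0.4, -2.1]
grip_width: 0.0319
```

```bash
python3 ring.py w5 fresh 0.19
python3 - <<'E'
from h import *
snap('scene','s5');snap('top','t5')
E
```

```text
15.2 [0.5012 0.2084 0.275 ] [-3.137  0.019 -0.022] 0.031856317881935686
```

View pics/w5.png

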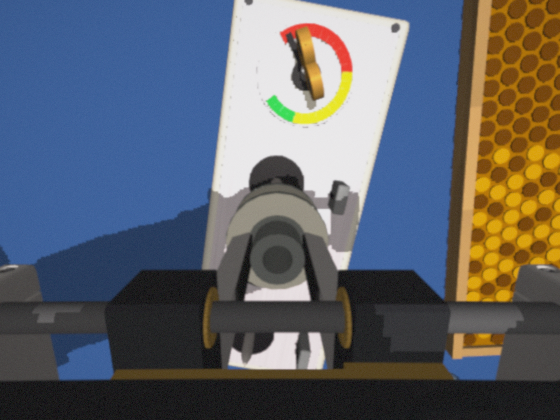

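View pics/s5.png

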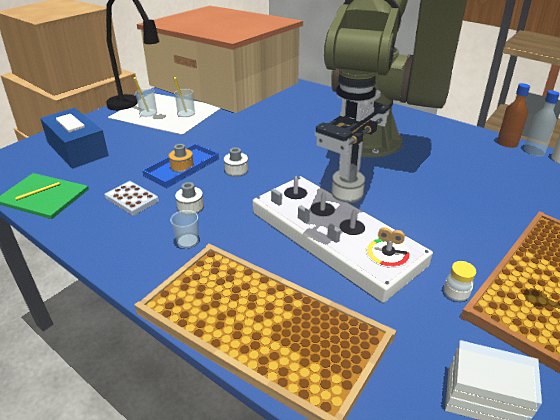

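Run:
```python
from h import *
d=load('w5');T=R.from_euler('xyz',d['rot']).as_matrix();print(d['ee'])
c=d['color'][150:300,200:360];cv2.imwrite('pics/c5.png',cv2.resize(c,None,fx=4.5,fy=4,interpolation=cv2.INTER_CUBIC))
# predicted centre of held neck top, if axis through TCP
for off in (75,):
  P=d['ee']+T@np.array([0,0,off/1000]); print(proj(d,P))
  for r in (9,16):
    a=np.linspace(0,6.28,9)[:-1]; Q=d['ee']+(T@np.array([r/1e3*np.cos(a),r/1e3*np.sin(a),0*a+off/1e3])).T
    q=proj(d,Q); print(r,q.min(0),q.max(0))
dd=load('w2');P=dd['ee']+R.from_euler('xyz',dd['rot']).apply([0,0,.075]);print(proj(dd,P))
```

```text
[0.50119545 0.20840638 0.27498817]
[[278.38532219 258.1811092 ]]
9 [262.86901392 243.608195  ] [293.90275476 272.38726566]
16 [250.79912721 232.00868815] [305.97511541 283.1936771 ]
[[278.41463711 258.17364231]]
```

View pics/c5.png

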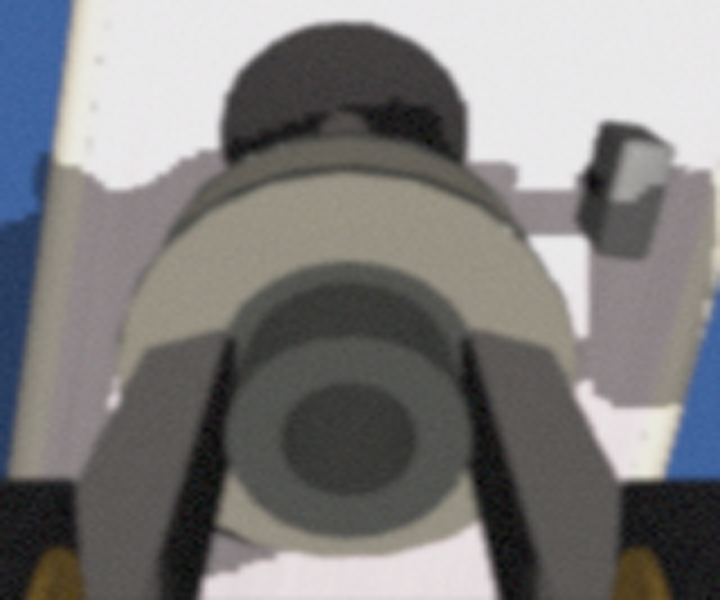

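move_arm --rows "-7 -20 0 0 0.018 -0.02; 0 0 0 0 0 0; 0 0 0 0 0 0"

```text
time_s: 15.72
ee_pos: [0.4953, 0.227, 0.2761]
eef_rot: [-3.136, -0.001, -0.005]
force: [-0.2, 0.2, -0.3]
grip_width: 0.0323
```

move_arm --rows "-0.5 -1.5 15 0 0 0; 0 0 12 0 0 0; 0 0 0 0 0 0; 0 0 0 0 0 0"

```text
time_s: 16.23
ee_pos: [0.495, 0.2274, 0.2464]
eef_rot: [-3.137, 0.001, -0.007]
force: [-0.5, 0.4, -0.3]
grip_width: 0.0322
```

Run:
```python
from h import *
snap('wrist','w6');o,c=snap('scene','s6');print(o['ee_pos'],o['eef_rot'])
d=load('s6');
c=d['color'][110:270,250:440];cv2.imwrite('pics/c6.png',cv2.resize(c,None,fx=4,fy=3.75,interpolation=cv2.INTER_CUBIC))
d=load('w6');c=d['color'][130:300,200:360];cv2.imwrite('pics/cw6.png',cv2.resize(c,None,fx=4,fy=3.5,interpolation=cv2.INTER_CUBIC))
```

```text
[0.49501129 0.2274543  0.24634592] [-3.13703837e+00  1.00319717e-03 -6.94826476e-03]
```

View pics/c6.png

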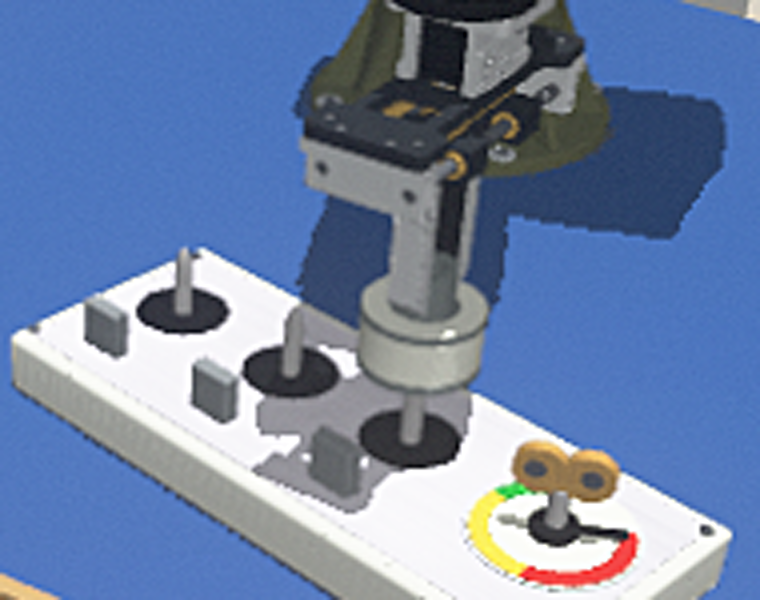

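View pics/cw6.png

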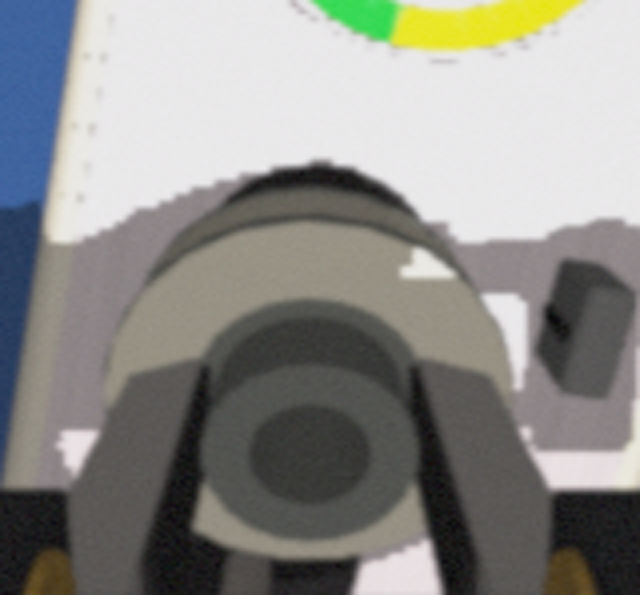

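Run:
```python
from h import *
d=load('s6')
f=lambda P:((proj(d,np.array(P)/1000)-[250,110])*[4,3.75]).round(1)
for S in((458,42.3),(476.4,135.5),(494.8,228.6)):
    print('foot,mid,tip',f([S[0],S[1],45]).ravel(),f([S[0],S[1],70]).ravel(),f([S[0],S[1],95]).ravel())
e=d['ee']*1000
print('drum bottom centre, top-of-barrel',f([e[0],e[1],102]),f([e[0],e[1],142]))
```

```text
foot,mid,tip [180.2 309.9] [181.1 278.9] [182.  247.2]
foot,mid,tip [288.  370.8] [290.4 339. ] [292.7 306.4]
foot,mid,tip [407.  438.2] [411.2 405.7] [415.5 372.2]
drum bottom centre, top-of-barrel [[414.7 362.1]] [[421.7 306.1]]
```

move_arm --rows "0 -1 8 0 0 0; 0 0 6 0 0 0; 0 0 6 0 0 0; 0 0 0 0 0 0"

```text
time_s: 16.82
ee_pos: [0.495, 0.2287, 0.2252]
eef_rot: [-3.137, 0.0, -0.007]
force: [0.3, -0.9, -0.9]
grip_width: 0.0325
```

move_arm --rows "0 0 12 0 0 0; 0 0 12 0 0 0; 0 0 7 0 0 0; 0 0 3 0 0 0; 0 0 0 0 0 0"

```text
time_s: 17.45
ee_pos: [0.495, 0.2289, 0.1888]
eef_rot: [-3.137, 0.001, -0.007]
force: [-1.9, -0.6, 4.2]
grip_width: 0.0321
```

move_arm --rows "0 0 0 0 0 0; 0 0 0 0 0 0; 0 0 0 0 0 0; 0 0 0 0 0 0; 0 0 -20 0 0 0; 0 0 -40 0 0 0; 0 0 -45 0 0 0; 0 0 0 0 0 0" --grip 1

```text
time_s: 18.45
ee_pos: [0.4951, 0.2283, 0.2971]
eef_rot: [-3.137, 0.0, -0.007]
force: [0.6, -0.1, -0.1]
grip_width: 0.0942
```

```bash
python3 ring.py w7 fresh 0.085
python3 - <<'E'
from h import *
snap('scene','s7');snap('top','t7')
d=load('s7')
c=d['color'][110:270,250:440];cv2.imwrite('pics/c7.png',cv2.resize(c,None,fx=4,fy=3.75,interpolation=cv2.INTER_CUBIC))
E
python3 m.py t7
```

```text
18.45 [0.4951 0.2283 0.2971] [-3.137  0.    -0.007] 0.09416340281445952
fresh (365, 247, 25, 26) z.04: 409.0 -204.5 r35.6  z.085: 409.7 -195.6 r34.4
fresh (354, 174, 24, 24) z.04: 622.3 -176.9 r35.3  z.085: 615.8 -169.0 r34.1
spent (414, 219, 24, 23) z.04: 493.3 -345.6 r34.3  z.085: 491.2 -332.0 r33.1
box ((242.35850524902344, -623.8617553710938), (255.52996826171875, 225.24801635742188), 11.141968727111816) 320
```

View pics/c7.png

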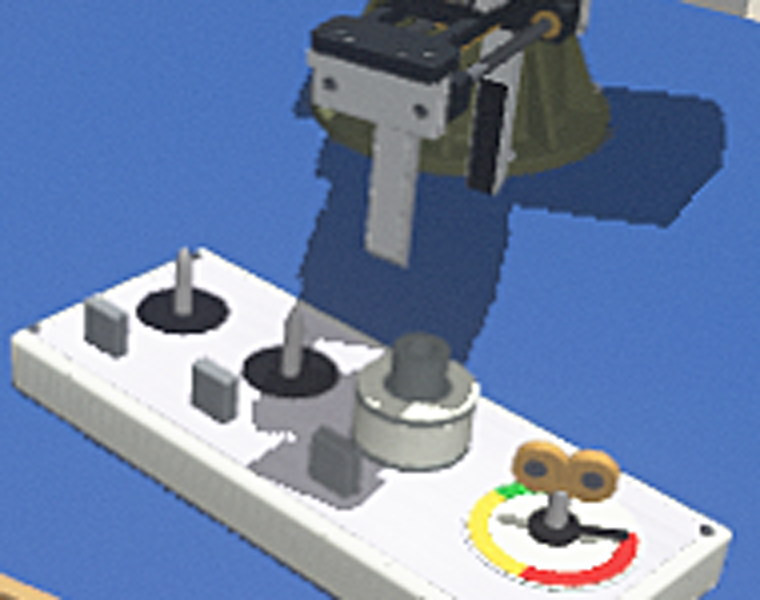

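View pics/w7.png

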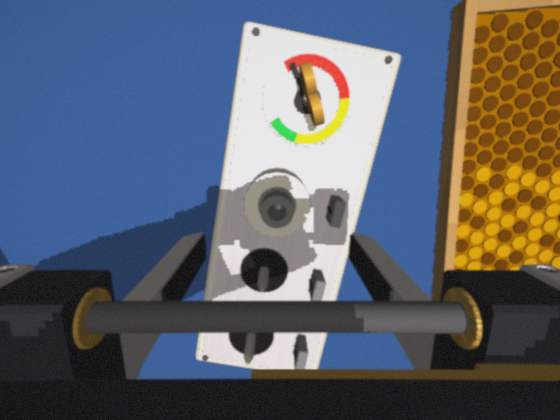

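move_arm --rows "7 25 0 0 0 0; 15 48 0 0 0 0; 15 48 0 0 0 0; 15 48 0 0 0 0; 15 48 0 0 0 0; 15 48 0 0 0 0; 15 48 0 0 0 0; 15 48 0 0 0 0; 7 25 0 0 0 0; 0 0 0 0 0 0; 0 0 0 0 0 0"

```text
time_s: 19.98
ee_pos: [0.6111, -0.1702, 0.2728]
eef_rot: [-3.137, 0.032, -0.005]
force: [0.4, -0.3, 0.7]
grip_width: 0.094
```

```bash
python3 ring.py w8 fresh 0.04
```

```text
19.975 [ 0.6111 -0.1702  0.2728] [-3.137  0.032 -0.005] 0.09404573177124326
fresh (80, 201, 59, 57) [ 407.4 -206.6] 36.5
fresh (265, 175, 61, 61) [ 623.  -176.6] 34.7
fresh (366, 74, 79, 72) [732.1 -77.8] 39.0
```

move_arm --rows "11 6 10 0 0.032 0; 0 0 30 0 0 0; 0 0 35 0 0 0; 0 0 20 0 0 0; 0 0 0 0 0 0; 0 0 0 0 0 0"

```text
time_s: 20.78
ee_pos: [0.6223, -0.1695, 0.1765]
eef_rot: [-3.137, -0.003, 0.002]
force: [0.6, 0.1, 0.1]
grip_width: 0.0944
```

move_arm --rows "0.5 7 15 0 0 0; 0 0 11 0 0 0; 0 0 2 0 0 0; 0 0 0 0 0 0; 0 0 0 0 0 0"

```text
time_s: 21.4
ee_pos: [0.6234, -0.1768, 0.1484]
eef_rot: [-3.138, -0.005, 0.002]
force: [0.2, -0.2, 0.6]
grip_width: 0.0937
```

move_arm --rows "-0.5 0 4 0 0 0; 0 0 0.5 0 0 0; 0 0 0 0 0 0; 0 0 0 0 0 0; 0 0 0 0 0 0; 0 0 0 0 0 0; 0 0 0 0 0 0; 0 0 0 0 0 0; 0 0 0 0 0 0" --grip -1

```text
time_s: 22.52
ee_pos: [0.6231, -0.1767, 0.1442]
eef_rot: [-3.138, -0.006, 0.002]
force: [-0.3, -0.6, -0.1]
grip_width: 0.0334
```

move_arm --rows "0 0 -15 0 0 0; 0 0 -30 0 0 0; 0 0 -40 0 0 0; 0 0 -40 0 0 0; 0 0 -15 0 0 0; 0 0 0 0 0 0"

```text
time_s: 23.28
ee_pos: [0.6216, -0.1772, 0.2911]
eef_rot: [-3.138, -0.006, 0.002]
force: [1.0, 0.2, -2.4]
grip_width: 0.033
```

move_arm --rows "-10 -20 0 0 0 0; -20 -45 0 0 0 0; -21 -45 0 0 0 0; -21 -45 0 0 0 0; -21 -45 0 0 0 0; -21 -45 0 0 0 0; -18 -38 0 0 0 0; -6 -15 0 0 0 0; 0 0 0 0 0 0; 0 0 0 0 0 0"

```text
time_s: 24.52
ee_pos: [0.4758, 0.1277, 0.2772]
eef_rot: [-3.137, 0.015, 0.001]
force: [0.6, 0.6, -1.3]
grip_width: 0.0331
```

```bash
python3 ring.py w9 fresh 0.085
python3 - <<'E'
from h import *
d=load('w9')
c=d['color'][130:300,200:360];cv2.imwrite('pics/cw9.png',cv2.resize(c,None,fx=4,fy=3.5,interpolation=cv2.INTER_CUBIC))
E
```

```text
24.525 [0.4758 0.1277 0.2772] [-3.137e+00  1.500e-02  1.000e-03] 0.03314980556838567
```

View pics/cw9.png

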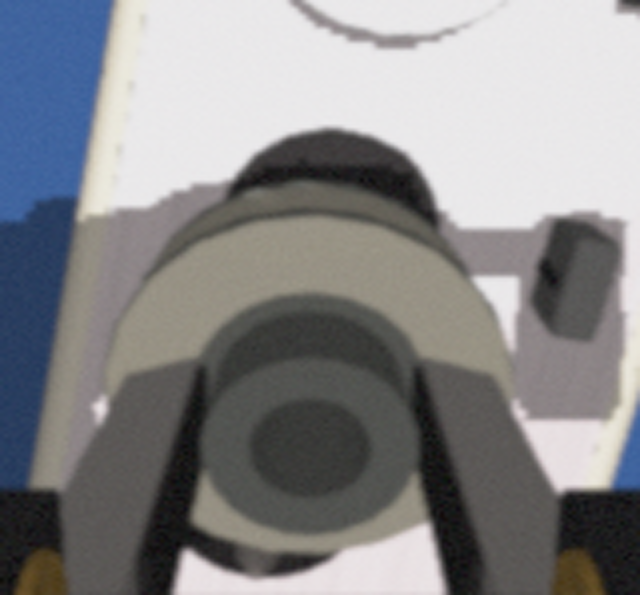

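View pics/w9.png

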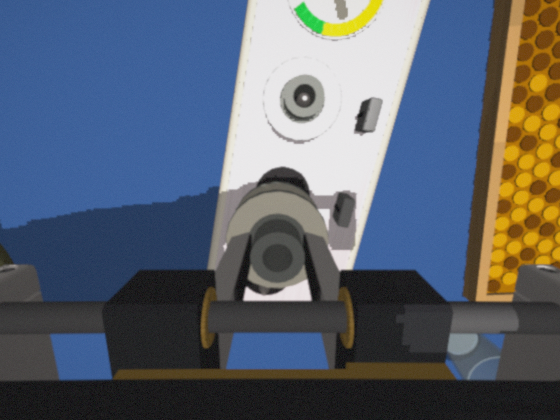

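move_arm --rows "0.5 -8 10 0 0.015 0; 0 0 15 0 0 0; 0 0 0 0 0 0; 0 0 0 0 0 0"

```text
time_s: 25.08
ee_pos: [0.4767, 0.1346, 0.2494]
eef_rot: [-3.138, 0.0, -0.002]
force: [0.2, 1.0, -1.4]
grip_width: 0.0334
```

move_arm --rows "0 -1 8 0 0 0; 0 0 8 0 0 0; 0 0 6 0 0 0; 0 0 0 0 0 0"

```text
time_s: 25.58
ee_pos: [0.4767, 0.1357, 0.226]
eef_rot: [-3.138, 0.0, -0.002]
force: [0.5, -0.2, -1.2]
grip_width: 0.0332
```

move_arm --rows "0 0 12 0 0 0; 0 0 12 0 0 0; 0 0 7 0 0 0; 0 0 3 0 0 0; 0 0 0 0 0 0"

```text
time_s: 26.2
ee_pos: [0.4768, 0.1359, 0.1895]
eef_rot: [-3.138, 0.0, -0.002]
force: [0.2, -0.5, -1.0]
grip_width: 0.033
```

move_arm --rows "0 0 1.5 0 0 0; 0 0 0 0 0 0"

```text
time_s: 26.45
ee_pos: [0.4769, 0.136, 0.1896]
eef_rot: [-3.137, -0.001, -0.002]
force: [0.7, -0.1, -1.4]
grip_width: 0.0336
```

move_arm --rows "0 0 0 0 0 0; 0 0 0 0 0 0; 0 0 0 0 0 0; 0 0 0 0 0 0; 0 0 -20 0 0 0; 0 0 -40 0 0 0; 0 0 -45 0 0 0; 0 0 0 0 0 0" --grip 1

```text
time_s: 27.45
ee_pos: [0.4769, 0.1355, 0.2977]
eef_rot: [-3.137, -0.001, -0.002]
force: [-0.1, -0.3, -0.7]
grip_width: 0.0942
```

```bash
python3 ring.py w10 fresh 0.085
python3 - <<'E'
from h import *
snap('scene','s10');snap('top','t10')
E
python3 m.py t10
```

```text
27.45 [0.4769 0.1355 0.2977] [-3.137e+00 -1.000e-03 -2.000e-03] 0.0942039448848292
fresh (365, 247, 25, 26) z.04: 409.0 -204.5 r35.6  z.085: 409.7 -195.7 r34.4
spent (414, 219, 24, 23) z.04: 493.4 -345.6 r34.2  z.085: 491.3 -332.0 r33.0
box ((242.41064453125, -623.6394653320312), (255.74705505371094, 225.185302734375), 11.033791542053223) 354
box ((1060.963134765625, 166.1241455078125), (1493.814697265625, 263.72784423828125), 89.7385482788086) 2678
```

View pics/s10.png

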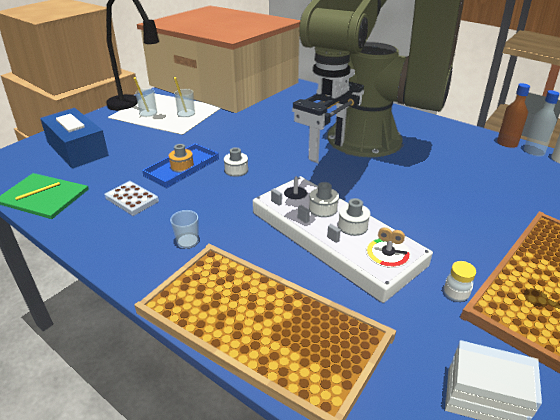

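move_arm --rows "-5 25 0 0 0 0; -9 46 0 0 0 0; -9 46 0 0 0 0; -9 46 0 0 0 0; -9 46 0 0 0 0; -9 46 0 0 0 0; -9 46 0 0 0 0; -5 25 0 0 0 0; 0 10 0 0 0 0; 0 0 0 0 0 0"

```text
time_s: 28.85
ee_pos: [0.4066, -0.2096, 0.2809]
eef_rot: [-3.133, 0.026, -0.001]
force: [-0.7, 0.4, 0.2]
grip_width: 0.094
```

```bash
python3 ring.py w11 fresh 0.04
```

```text
28.85 [ 0.4066 -0.2096  0.2809] [-3.133e+00  2.600e-02 -1.000e-03] 0.09398813501084517
fresh (255, 162, 63, 64) [ 410. -204.] 36.5
```

move_arm --rows "3 -5 10 0 0.026 0; 0 0 30 0 0 0; 0 0 40 0 0 0; 0 0 25 0 0 0; 0 0 0 0 0 0; 0 0 0 0 0 0"

```text
time_s: 29.65
ee_pos: [0.4115, -0.1975, 0.1739]
eef_rot: [-3.133, -0.003, 0.007]
force: [0.2, 1.3, -0.3]
grip_width: 0.0937
```

move_arm --rows "-2 7 0 0 0 0; 0 0 14 0 0 0; 0 0 10 0 0 0; 0 0 1 0 0 0; 0 0 0 0 0 0; 0 0 0 0 0 0"

```text
time_s: 30.4
ee_pos: [0.4102, -0.205, 0.149]
eef_rot: [-3.135, -0.005, 0.007]
force: [0.0, 0.4, 0.2]
grip_width: 0.0943
```

move_arm --rows "-0.5 -0.5 4.5 0 0 0; 0 0 0.5 0 0 0; 0 0 0 0 0 0; 0 0 0 0 0 0; 0 0 0 0 0 0; 0 0 0 0 0 0; 0 0 0 0 0 0; 0 0 0 0 0 0; 0 0 0 0 0 0" --grip -1

```text
time_s: 31.52
ee_pos: [0.4099, -0.2044, 0.1442]
eef_rot: [-3.136, -0.006, 0.007]
force: [0.4, 0.4, 0.4]
grip_width: 0.0324
```

move_arm --rows "0 0 -15 0 0 0; 0 0 -30 0 0 0; 0 0 -40 0 0 0; 0 0 -40 0 0 0; 0 0 -15 0 0 0; 0 0 0 0 0 0"

```text
time_s: 32.28
ee_pos: [0.4081, -0.2049, 0.2928]
eef_rot: [-3.136, -0.007, 0.007]
force: [0.1, -0.0, -2.4]
grip_width: 0.0322
```

move_arm --rows "4 -20 0 0 0 0; 9 -45 0 0 0 0; 9 -45 0 0 0 0; 9 -45 0 0 0 0; 9 -45 0 0 0 0; 6 -30 0 0 0 0; 2 -12 0 0 0 0; 0 0 0 0 0 0; 0 0 0 0 0 0"

```text
time_s: 33.4
ee_pos: [0.4532, 0.0436, 0.2902]
eef_rot: [-3.135, 0.002, 0.005]
force: [0.4, -0.1, -1.7]
grip_width: 0.0323
```

```bash
python3 ring.py w12 fresh 0.085
```

```text
33.4 [0.4532 0.0436 0.2902] [-3.135e+00  2.000e-03  5.000e-03] 0.032321101217532
```

View pics/w12.png

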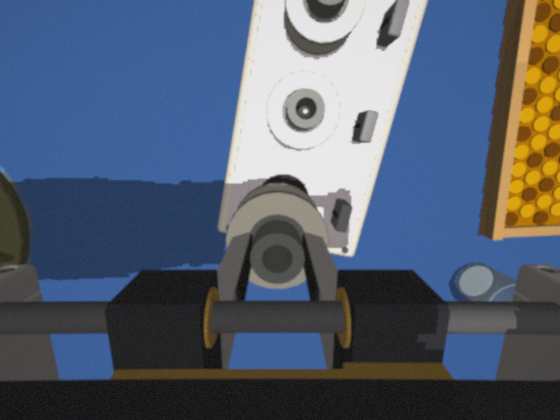

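move_arm --rows "4.5 1 12 0 0 0; 0 0 20 0 0 0; 0 0 6 0 0 0; 0 0 0 0 0 0; 0 0 0 0 0 0"

```text
time_s: 34.08
ee_pos: [0.4584, 0.0405, 0.2502]
eef_rot: [-3.136, 0.001, 0.001]
force: [-1.1, 0.8, -1.2]
grip_width: 0.0324
```

move_arm --rows "0 -2 3 0 0 0; 0 0 10 0 0 0; 0 0 8 0 0 0; 0 0 0 0 0 0; 0 0 0 0 0 0"

```text
time_s: 34.7
ee_pos: [0.4585, 0.0428, 0.2282]
eef_rot: [-3.136, 0.0, 0.001]
force: [-0.4, -0.5, -1.7]
grip_width: 0.0323
```

move_arm --rows "0 0 12 0 0 0; 0 0 12 0 0 0; 0 0 9 0 0 0; 0 0 4 0 0 0; 0 0 1 0 0 0; 0 0 0 0 0 0"

```text
time_s: 35.45
ee_pos: [0.4587, 0.043, 0.1889]
eef_rot: [-3.136, -0.0, 0.001]
force: [-0.2, 0.2, -2.1]
grip_width: 0.0323
```

move_arm --rows "0 0 2 0 0 0; 0 0 0 0 0 0"

```text
time_s: 35.7
ee_pos: [0.4589, 0.043, 0.1889]
eef_rot: [-3.136, -0.001, 0.001]
force: [0.7, 0.3, -1.2]
grip_width: 0.0322
```

move_arm --rows "0 0 0 0 0 0; 0 0 0 0 0 0; 0 0 0 0 0 0; 0 0 0 0 0 0; 0 0 -20 0 0 0; 0 0 -40 0 0 0; 0 0 -45 0 0 0; 0 0 0 0 0 0" --grip 1

```text
time_s: 36.7
ee_pos: [0.4587, 0.0423, 0.2961]
eef_rot: [-3.136, -0.0, 0.001]
force: [1.0, -0.2, -0.9]
grip_width: 0.0938
```

move_arm --rows "3 -25 0 0 0 0; 9 -46 0 0 0 0; 9 -46 0 0 0 0; 9 -46 0 0 0 0; 5 -25 0 0 0 0; 0 0 0 0 0 0; 0 0 0 0 0 0"

```text
time_s: 37.58
ee_pos: [0.4934, 0.235, 0.2904]
eef_rot: [-3.139, 0.007, -0.001]
force: [-0.3, 0.6, 0.5]
grip_width: 0.0943
```

```bash
python3 ring.py w13 fresh 0.085
python3 - <<'E'
from h import *
snap('scene','s13');snap('top','t13')
d=load('s13')
c=d['color'][130:290,250:440];cv2.imwrite('pics/c13.png',cv2.resize(c,None,fx=4,fy=3.75,interpolation=cv2.INTER_CUBIC))
E
python3 m.py t13
```

```text
37.575 [0.4934 0.235  0.2904] [-3.139e+00  7.000e-03 -1.000e-03] 0.09431434431417669
spent (414, 219, 24, 23) z.04: 493.4 -345.6 r34.2  z.085: 491.3 -332.0 r33.0
box ((242.38031005859375, -623.7718505859375), (255.6197052001953, 225.2183074951172), 11.09729290008545) 318
```

View pics/c13.png

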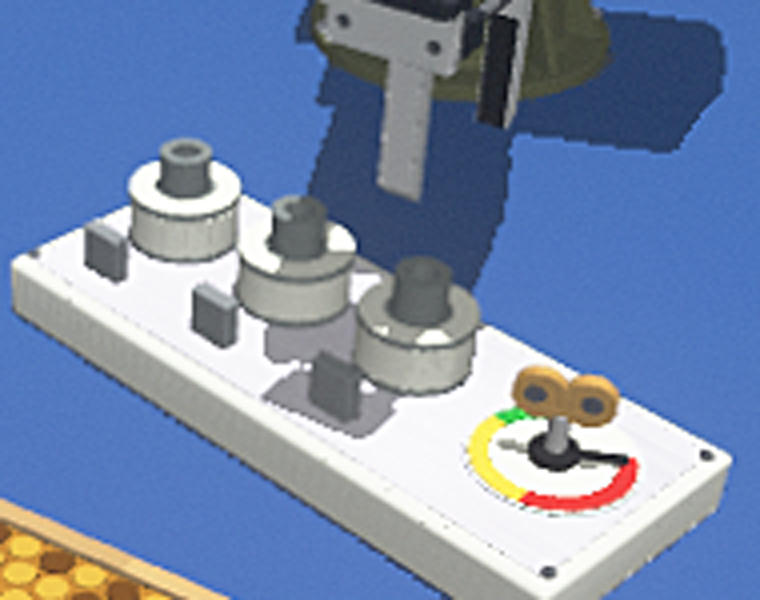

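View pics/w13.png

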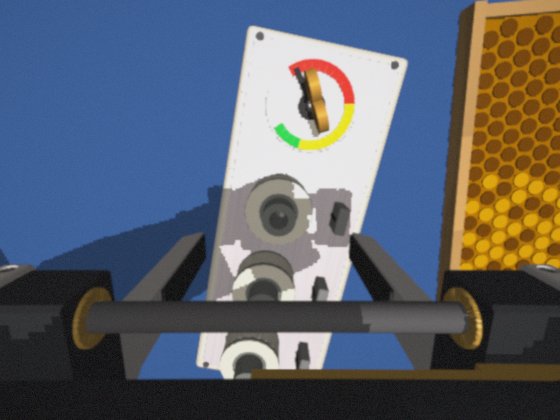

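move_arm --rows "10 -35 0 0 0 0; 12 -40 0 0 0 0; 4 -15 0 0 0 0; 0 0 0 0 0 0; 0 0 0 0 0 0"

```text
time_s: 38.35
ee_pos: [0.5213, 0.3229, 0.2922]
eef_rot: [-3.138, 0.005, -0.007]
force: [-0.1, 0.0, 0.4]
grip_width: 0.0942
```

```bash
python3 ring.py w14 fresh 0.085;  python3 - <<'E'
from h import *
d=load('w14')
c=d['color'][100:270,190:390];cv2.imwrite('pics/cw14.png',cv2.resize(c,None,fx=4,fy=3.5,interpolation=cv2.INTER_CUBIC))
E
```

```text
38.35 [0.5213 0.3229 0.2922] [-3.138  0.005 -0.007] 0.09417198799728509
```

View pics/cw14.png

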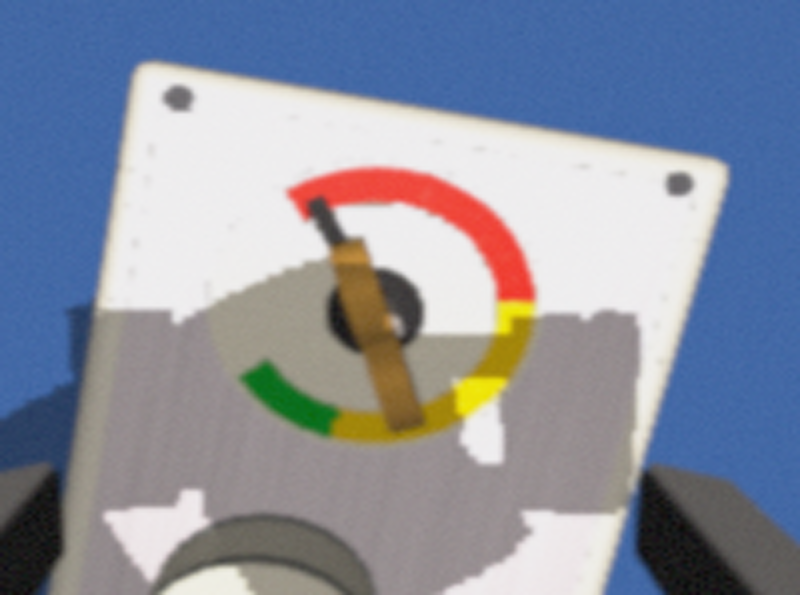

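Run:
```python
from h import *
d=load('w14')
hsv=cv2.cvtColor(d['color'],cv2.COLOR_BGR2HSV); h,s,v=[hsv[...,i].astype(int) for i in range(3)]
m=(h>8)&(h<22)&(s>110)&(v>60)&(v<200); m[:100]=0;m[228:]=0;m[:,:260]=0;m[:,300:]=0
n,l,st,ce=cv2.connectedComponentsWithStats(m.astype('uint8')); i=1+np.argmax(st[1:,4]); print(st[i],ce[i])
ys,xs=np.nonzero(l==i)
for z in (.095,.107):
    P=cast(d,np.c_[xs,ys],z)[:,:2]*1000
    r=cv2.minAreaRect(P.astype(np.float32)); print(z,r)
    vv=np.linalg.svd(P-P.mean(0))[2][0]; print(np.degrees(np.arctan2(vv[1],vv[0])),P.mean(0))
E0=cast(d,[(276.5,169.1),(291.25,222.3)],.107)*1000;print(E0,E0.mean(0),np.degrees(np.arctan2(*(E0[0]-E0[1])[1::-1])))
# dial pointer: hub/tip
H=cast(d,[(376/4+190,312/3.5+100),(316/4+190,202/3.5+100)],.05)*1000; print(H)
```

```text
[273 169  23  54 520] [283.28653846 195.25      ]
0.095 ((525.59033203125, 334.6172790527344), (11.035400390625, 55.472103118896484), 17.222396850585938)
-73.31706988442508 [525.79684858 335.13663877]
0.107 ((525.4049072265625, 337.1162109375), (10.560688972473145, 53.08583068847656), 17.222387313842773)
-73.31706988442507 [525.60253943 337.61324679]
[[519.35520446 362.21809901 107.        ]
 [533.15632297 311.35477989 107.        ]] [526.25576371 336.78643945 107.        ] 105.18096949259517
[[527.27081471 333.09816388  50.        ]
 [510.7759501  368.23201271  50.        ]]
```

move_arm --rows "4 -12 0 0 0 -0.14; 0 0 30 0 0 -0.14; 0 0 30 0 0 0; 0 0 10 0 0 0; 0 0 0 0 0 0; 0 0 0 0 0 0"

```text
time_s: 39.15
ee_pos: [0.5261, 0.3318, 0.2244]
eef_rot: [-3.136, -0.002, 0.278]
force: [-0.5, -0.8, 0.2]
grip_width: 0.0942
```

move_arm --rows "0.5 -3.5 15 0 0 0; 0 0 20 0 0 0; 0 0 12 0 0 0; 0 0 3 0 0 0; 0 0 0 0 0 0; 0 0 0 0 0 0"

```text
time_s: 39.9
ee_pos: [0.5261, 0.3366, 0.174]
eef_rot: [-3.135, -0.005, 0.278]
force: [0.3, 0.6, 0.3]
grip_width: 0.0944
```

move_arm --rows "0 1 3 0 0 0; 0 0 0 0 0 0; 0 0 0 0 0 0; 0 0 0 0 0 0; 0 0 0 0 0 0; 0 0 0 0 0 0; 0 0 0 0 0 0; 0 0 0 0 0 0; 0 0 0 0 0 0; 0 0 0 0 0 0; 0 0 0 0 0 0" --grip -1 --newtons 55

```text
time_s: 41.28
ee_pos: [0.5267, 0.3358, 0.1718]
eef_rot: [-3.135, -0.007, 0.278]
force: [-0.2, 0.2, -1.0]
grip_width: 0.0096
```

Key held. Now the first winding stroke (clockwise = +z of the tool).

move_arm --rows "0 0 0 0 0 0.1; 0 0 0 0 0 0.1; 0 0 0 0 0 0.1; 0 0 0 0 0 0.1; 0 0 0 0 0 0"

```text
time_s: 41.9
ee_pos: [0.5272, 0.3358, 0.1719]
eef_rot: [-3.132, -0.005, -0.133]
force: [0.5, 0.1, 0.7]
grip_width: 0.0096
```

move_arm --rows "0 0 0 0 0 0.13; 0 0 0 0 0 0.13; 0 0 0 0 0 0.13; 0 0 0 0 0 0.13; 0 0 0 0 0 0.13; 0 0 0 0 0 0.13; 0 0 0 0 0 0.13; 0 0 0 0 0 0.13; 0 0 0 0 0 0.13; 0 0 0 0 0 0.13; 0 0 0 0 0 0.13; 0 0 0 0 0 0.13; 0 0 0 0 0 0"

```text
time_s: 43.52
ee_pos: [0.528, 0.3346, 0.1718]
eef_rot: [-3.134, 0.007, -1.705]
force: [0.0, 0.3, -0.4]
grip_width: 0.0094
```

Run:
```python
from h import *
o,c=snap('scene','s15'); print(o['qpos'],o['moment'])
d=load('s15')
c=d['color'][190:300,330:450];cv2.imwrite('pics/c15.png',cv2.resize(c,None,fx=5,fy=5,interpolation=cv2.INTER_CUBIC))
```

```text
[5.06079198e-01 5.88536893e-01 1.42526548e+00 7.16496499e-04
 1.11773207e+00 2.21092532e+00] [-0.01478032 -0.07887143  0.05637401]
```

View pics/c15.png

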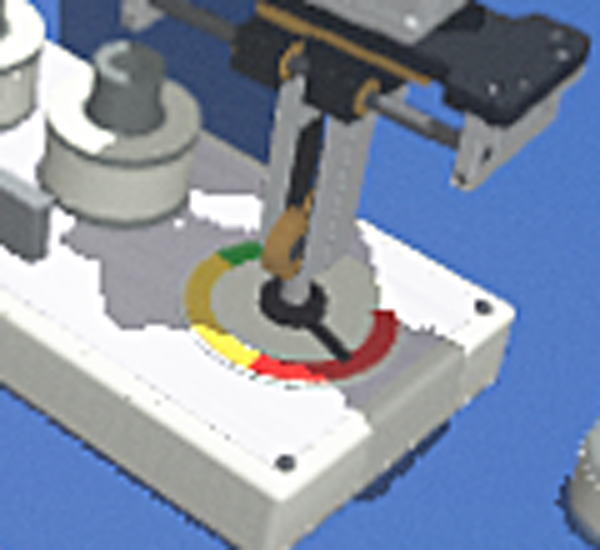

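move_arm --rows "0 0 0 0 0 0; 0 0 0 0 0 0; 0 0 0 0 0 0; 0 0 0 0 0 0; 0 0 0 0 0 0; 0 0 0 0 0 0" --grip 1

```text
time_s: 44.32
ee_pos: [0.5279, 0.3347, 0.1718]
eef_rot: [-3.134, 0.007, -1.697]
force: [-0.0, 1.2, 0.6]
grip_width: 0.0661
```

move_arm --rows "0 0 0 0 0 -0.17; 0 0 0 0 0 -0.17; 0 0 0 0 0 -0.17; 0 0 0 0 0 -0.17; 0 0 0 0 0 -0.17; 0 0 0 0 0 -0.17; 0 0 0 0 0 -0.17; 0 0 0 0 0 -0.17; 0 0 0 0 0 -0.17; 0 0 0 0 0 -0.17; 0 0 0 0 0 -0.17; 0 0 0 0 0 -0.17; 0 0 0 0 0 -0.17; 0 0 0 0 0 -0.17; 0 0 0 0 0 -0.17; 0 0 0 0 0 -0.17; 0 0 0 0 0 -0.17; 0 0 0 0 0 -0.17; 0 0 0 0 0 0"

```text
time_s: 46.7
ee_pos: [0.5279, 0.3347, 0.1718]
eef_rot: [3.134, -0.007, 1.465]
force: [-0.1, -1.1, 0.6]
grip_width: 0.0941
```

move_arm --rows "0 1.5 0 0 0 0.03; 0 0 0 0 0 0; 0 0 0 0 0 0; 0 0 0 0 0 0; 0 0 0 0 0 0; 0 0 0 0 0 0; 0 0 0 0 0 0; 0 0 0 0 0 0; 0 0 0 0 0 0; 0 0 0 0 0 0; 0 0 0 0 0 0" --grip -1

```text
time_s: 48.08
ee_pos: [0.5295, 0.3345, 0.1718]
eef_rot: [3.134, -0.007, 1.424]
force: [-0.5, 0.6, 0.7]
grip_width: 0.0096
```

move_arm --rows "0 0 0 0 0 0; 0 -3.5 0 0 0 0; 0 0 0 0 0 0" --grip -0.4

```text
time_s: 48.45
ee_pos: [0.5257, 0.3351, 0.1718]
eef_rot: [3.134, -0.007, 1.424]
force: [0.1, 0.3, 0.1]
grip_width: 0.0277
```

move_arm --rows "0 0 0 0 0 0; 0 0 0 0 0 0; 0 0 0 0 0 0; 0 0 0 0 0 0; 0 0 0 0 0 0; 0 0 0 0 0 0" --grip -1

```text
time_s: 49.2
ee_pos: [0.5257, 0.335, 0.1718]
eef_rot: [3.134, -0.007, 1.424]
force: [-1.0, -0.9, -0.4]
grip_width: 0.0096
```

move_arm --rows "0 0 0 0 0 0.14; 0 0 0 0 0 0.14; 0 0 0 0 0 0.14; 0 0 0 0 0 0.14; 0 0 0 0 0 0.14; 0 0 0 0 0 0.14; 0 0 0 0 0 0.14; 0 0 0 0 0 0.14; 0 0 0 0 0 0.14; 0 0 0 0 0 0.14; 0 0 0 0 0 0"

```text
time_s: 50.58
ee_pos: [0.5265, 0.3359, 0.1718]
eef_rot: [-3.135, -0.012, -0.018]
force: [-0.8, -0.1, 0.2]
grip_width: 0.0095
```

move_arm --rows "0 0 0 0 0 0.14; 0 0 0 0 0 0.14; 0 0 0 0 0 0.14; 0 0 0 0 0 0.14; 0 0 0 0 0 0.14; 0 0 0 0 0 0.14; 0 0 0 0 0 0.14; 0 0 0 0 0 0.14; 0 0 0 0 0 0.14; 0 0 0 0 0 0.14; 0 0 0 0 0 0.14; 0 0 0 0 0 0.14; 0 0 0 0 0 0"

```text
time_s: 52.2
ee_pos: [0.5274, 0.3348, 0.1718]
eef_rot: [-3.129, 0.006, -1.7]
force: [0.8, -0.3, 0.4]
grip_width: 0.0098
```

Run:
```python
from h import *
o,c=snap('scene','s16'); print(o['qpos'],o['moment'])
d=load('s16')
c=d['color'][190:300,330:450];cv2.imwrite('pics/c16.png',cv2.resize(c,None,fx=5,fy=5,interpolation=cv2.INTER_CUBIC))
```

```text
[ 0.50789265  0.58655945  1.42845712 -0.00326158  1.11306877  2.20950183] [-0.12910529  0.09401513  0.10270345]
```

View pics/c16.png

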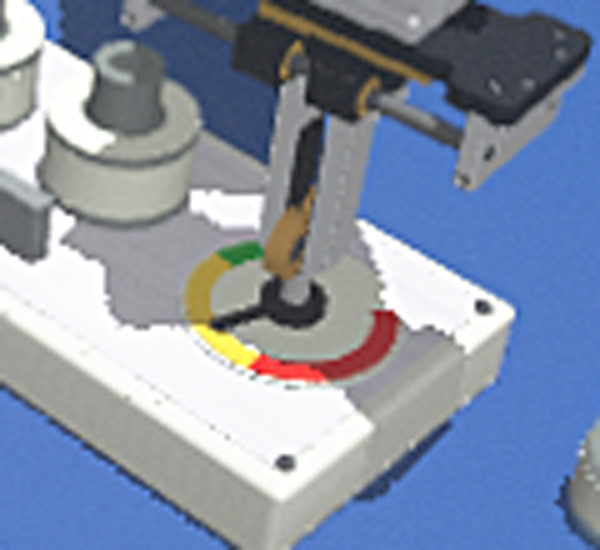

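move_arm --rows "0 0 0 0 0 0; 0 0 0 0 0 0; 0 0 0 0 0 0; 0 0 0 0 0 0; 0 0 0 0 0 0; 0 0 0 0 0 0; 0 0 0 0 0 0; 0 0 0 0 0 0" --grip 1

```text
time_s: 53.25
ee_pos: [0.5273, 0.335, 0.1718]
eef_rot: [-3.129, 0.006, -1.691]
force: [0.6, -0.4, 1.0]
grip_width: 0.0859
```

move_arm --rows "0 0 0 0 0 -0.17; 0 0 0 0 0 -0.17; 0 0 0 0 0 -0.17; 0 0 0 0 0 -0.17; 0 0 0 0 0 -0.17; 0 0 0 0 0 -0.17; 0 0 0 0 0 -0.17; 0 0 0 0 0 -0.17; 0 0 0 0 0 -0.17; 0 0 0 0 0 -0.17; 0 0 0 0 0 -0.17; 0 0 0 0 0 -0.17; 0 0 0 0 0 -0.17; 0 0 0 0 0 -0.17; 0 0 0 0 0 -0.17; 0 0 0 0 0 -0.17; 0 0 0 0 0 -0.17; 0 0 0 0 0 -0.15; 0 0 0 0 0 0"

```text
time_s: 55.62
ee_pos: [0.5274, 0.335, 0.1718]
eef_rot: [3.129, -0.006, 1.45]
force: [0.6, 0.6, 0.6]
grip_width: 0.0941
```

move_arm --rows "0 -1.2 0 0 0 0; 0 0 0 0 0 0; 0 0 0 0 0 0; 0 0 0 0 0 0; 0 0 0 0 0 0; 0 0 0 0 0 0; 0 0 0 0 0 0; 0 0 0 0 0 0; 0 0 0 0 0 0; 0 0 0 0 0 0; 0 0 0 0 0 0; 0 0 0 0 0 0" --grip -1

```text
time_s: 57.12
ee_pos: [0.5261, 0.335, 0.1718]
eef_rot: [3.129, -0.006, 1.442]
force: [-0.3, -0.7, 0.4]
grip_width: 0.0095
```

move_arm --rows "0 0 0 0 0 0.14; 0 0 0 0 0 0.14; 0 0 0 0 0 0.14; 0 0 0 0 0 0.14; 0 0 0 0 0 0.14; 0 0 0 0 0 0.14; 0 0 0 0 0 0.14; 0 0 0 0 0 0.14; 0 0 0 0 0 0.14; 0 0 0 0 0 0.14; 0 0 0 0 0 0"

```text
time_s: 58.5
ee_pos: [0.5262, 0.3353, 0.1718]
eef_rot: [-3.139, -0.014, 0.001]
force: [1.3, 0.9, 0.4]
grip_width: 0.0097
```

move_arm --rows "0 0 0 0 0 0.14; 0 0 0 0 0 0.14; 0 0 0 0 0 0.14; 0 0 0 0 0 0.14; 0 0 0 0 0 0.14; 0 0 0 0 0 0.14; 0 0 0 0 0 0.14; 0 0 0 0 0 0.14; 0 0 0 0 0 0.14; 0 0 0 0 0 0.14; 0 0 0 0 0 0.14; 0 0 0 0 0 0.14; 0 0 0 0 0 0"

```text
time_s: 60.12
ee_pos: [0.5264, 0.3351, 0.1718]
eef_rot: [-3.128, 0.004, -1.682]
force: [0.4, -0.5, -0.3]
grip_width: 0.0096
```

Run:
```python
from h import *
o,c=snap('scene','s17'); print(o['qpos'],o['moment'])
d=load('s17')
c=d['color'][190:300,330:450];cv2.imwrite('pics/c17.png',cv2.resize(c,None,fx=5,fy=5,interpolation=cv2.INTER_CUBIC))
```

```text
[ 0.50944341  0.58523301  1.43076616 -0.0051355   1.11201701  2.19384008] [-0.06247669  0.05512989  0.11727313]
```

View pics/c17.png

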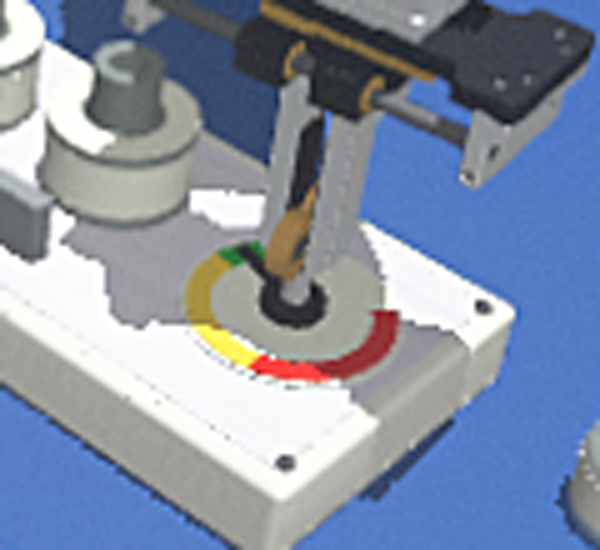

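move_arm --rows "0 0 0 0 0 0.1; 0 0 0 0 0 0.1; 0 0 0 0 0 0; 0 0 0 0 0 0"

```text
time_s: 60.68
ee_pos: [0.5264, 0.335, 0.1718]
eef_rot: [-3.129, 0.006, -1.866]
force: [0.5, 0.5, 0.9]
grip_width: 0.0098
```

move_arm --rows "0 0 0 0 0 0; 0 0 0 0 0 0; 0 0 0 0 0 0; 0 0 0 0 0 0; 0 0 0 0 0 0; 0 0 0 0 0 0; 0 0 0 0 0 0; 0 0 0 0 0 0; 0 0 -20 0 0 0; 0 0 -40 0 0 0; 0 0 -50 0 0 0; 0 0 -10 0 0 0; 0 0 0 0 0 0" --grip 1

```text
time_s: 62.3
ee_pos: [0.5243, 0.3346, 0.3003]
eef_rot: [-3.127, 0.009, -1.862]
force: [-0.2, -0.0, -0.3]
grip_width: 0.094
```

move_arm --rows "0 0 -20 0 0 -0.17; 0 0 0 0 0 -0.17; 0 0 0 0 0 -0.17; 0 0 0 0 0 -0.17; 0 0 0 0 0 -0.17; 0 0 0 0 0 -0.17; 0 0 0 0 0 -0.17; 0 0 0 0 0 -0.17; 0 0 0 0 0 -0.17; 0 0 0 0 0 -0.17; 0 0 0 0 0 0; 0 0 0 0 0 0; 0 0 0 0 0 0"

```text
time_s: 63.92
ee_pos: [0.522, 0.3333, 0.3071]
eef_rot: [3.135, 0.002, -0.114]
force: [0.8, 0.2, 0.7]
grip_width: 0.0944
```

```bash
python3 - <<'E'
from h import *
o,c=snap('scene','s18'); snap('wrist','w18'); snap('top','t18'); print(o['time_s'],o['ee_pos'],o['eef_rot'])
d=load('w18')
c=d['color'][80:270,190:390];cv2.imwrite('pics/cw18.png',cv2.resize(c,None,fx=4,fy=3.1,interpolation=cv2.INTER_CUBIC))
E
python3 m.py t18
```

```text
63.925 [0.52198715 0.33327616 0.30705561] [ 3.13472083e+00  1.97711505e-03 -1.13957850e-01]
spent (414, 219, 24, 23) z.04: 493.4 -345.6 r34.2  z.085: 491.3 -332.0 r33.0
box ((242.38031005859375, -623.7718505859375), (255.6197052001953, 225.2183074951172), 11.09729290008545) 388
box ((500.1688232421875, 179.4845733642578), (395.9938049316406, 171.12171936035156), 78.69122314453125) 404
```

View pics/s18.png

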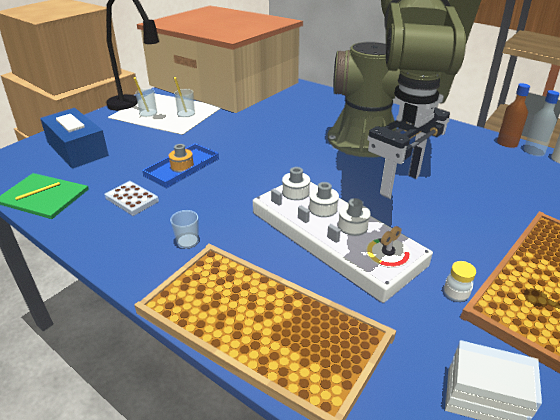

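View pics/cw18.png

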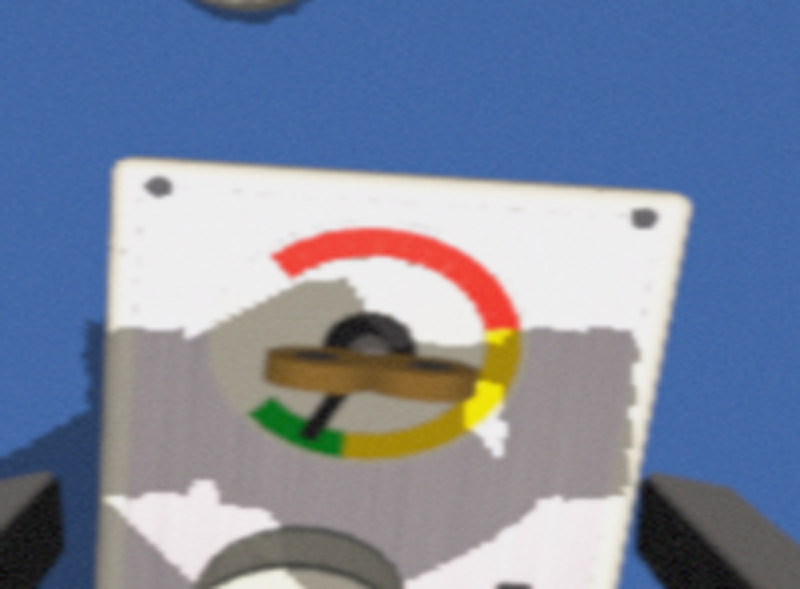

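Run:
```python
from station import ctrl
print(ctrl.hand_in())
```

```text
the job is handed in; nothing more can be done
None
```

I finished all the steps and handed the job in at about 64 s of robot time, out of the 210 s allowed. The hand-in reports no verdict, so success is judged from my own checks.

- **Spent drum:** there was one at the start. I moved it from spindle 0 to the tray. The last top view puts it at (493.4, -345.6) mm, within about 4 mm of the tray centre.
- **Fresh drums:** all three are mounted, one per spindle. In the last scene picture they stand upright and level on the sampler's top. The drum on spindle 2 pressed back with about 4 N when it was seated. The other two gave no clear contact force, so I judged them seated from the gripper height (189 mm against an expected 189) and the pictures.
- **Key:** I wound it clockwise in three strokes, adding up to about 8.4 rad by the tool's measured turn. The pointer stands about 40% into the green, which puts the key near 8.7 rad.
- **Bystanders:** the beaker, well plate and jar looked unmoved. I checked this by eye in the pictures and took no final measurement.
- **Possible disturbances:** I saw no knocked drum and no slip of the grip.

At hand-in the gripper was open and raised clear of everything.

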